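# Clip the freezer-key fob onto the counter's snap hook

## Task

Pick up the red key fob and push its steel loop against the brass gate of the snap hook on the key stand until the loop is inside the hook and the gate has snapped shut behind it. Then, still holding the fob, tug it back gently but firmly against the closed gate (a steady pull of roughly 8 to 12 N for about half a second) to prove that it holds, and let go so that it hangs from the hook. Never let more than 20 N act between fob and stand, and do not disturb the other things on the counter.

Things in the scene. Friction and masses are not known exactly. Their poses are not given: they have to be found in the camera images.
- fob: Red plastic key fob with a white band, loose, lying flat; 50 to 100 g. Block 60 mm long (x), 24 wide (y), 20 thick (z); grasp across the width. Origin: centre of the block's underside, z up. A rigid loop of 5 mm steel wire sticks out of its +x end, 10 mm above the underside, 34 mm wide outside; its far bar is 66.5 mm from the origin; free opening 33 mm long (x 30.5 to 64 mm), 24 mm wide.
- bar (a point): Centre of the straight far bar of the red fob's loop (bar 5 mm thick, straight part 18 mm long along the fob's y): 66.5 mm ahead of the fob's origin along its x, 10 mm above its underside. Axes as the fob's.
- stand: Fixed key stand: blue base (x -40 to 90, y +-55, 12 mm thick), dark 16 mm post at x = 46 mm, 188 mm tall. Origin on the counter, below the gate's hinge. Before the post an upright snap hook of 9 mm rod in the x-z plane, gate on its front (-x): loops go in along +x. From the hinge: spine's inner face 29 mm along x; nose ends 37.5 mm up; hook's top 58 mm up; inner floor 4.5 mm down.
- hinge (a point): Nominal hinge point of the gate, fixed to the stand: x = y = 0, 150 mm up; axes as the stand's. The real hook sits up to 3.5 mm nearer or farther along x, unmeasured: find it by feel. From the real hinge: a level loop 30 mm above it passes the gate's tip with its bar 20 to 24 mm inside; at 26.5 mm the bar strikes the spine; pulled back on the shut gate it stops at 6.5 mm. Both stops are rigid: creep.
- gate (a joint): Angle of the brass gate, an 8 mm round bar standing from the hinge to 35 mm above it; 0 = shut (upright), up to 1.15 rad as its tip swings inwards (stand's +x); never outwards. Sprung: 0.08 N m to start, 0.22 N m per rad more; pushed 30 mm above the hinge it needs 3 N at first, some 10 N to pass. Once the loop has slipped past its tip, it springs back up through the loop.
- fob_green: Green key fob of the same shape, lying on the counter: not to be used or moved.
- juice: Bottle of orange juice, 68 mm wide, 240 mm tall; origin under its centre. Leave alone.
- cola: Bottle of cola, 68 mm wide, 240 mm tall; origin under its centre. Leave alone.
- can: Drinks can, 66 mm wide, 115 mm tall; origin under its centre. Leave alone.
- jar: Jar, 72 mm wide, 100 mm tall; origin under its centre. Leave alone.
- tea: Yellow box, 70 x 130 x 75 mm; origin under its centre. Leave alone.
- biscuits: Orange box, 60 x 160 x 50 mm; origin under its centre. Leave alone.
- mug: Blue mug, 76 mm wide, 90 mm tall; origin under its centre. Leave alone.
Not all that is in view belongs to the job. Of the things that look like the stand, take the one that is farthest to the robot's right at the start.

How it is judged:
By the outcome, as a careful person would: the job done as asked, in the order asked, and still so for the second after the job is handed in, with the robot touching nothing.
It also fails if it takes over 72 s, if anything falls off the work surface, if the arm or the gripper's body presses on something with over 40 N, if the wrist force passes 120 N, or if a joint passes its speed limit or range.

## Robot

A 7-joint arm with a two-finger parallel gripper is mounted at the origin on the work surface. World frame = base frame: x ahead of the robot, y to its left, z up, the work surface at z = 0. Lengths are in m, angles in rad, forces in N, time in s.
With the tool pointing down it reaches from about 0.35 to 0.9 m from the base axis. Payload 19.9 kg.
Tool frame: the origin (TCP) lies between the finger pads; the fingertips stand 22 mm ahead of it and the grasp point (between the pads) lies 3 mm ahead of it; y points along the fingers, z is the direction in which the jaws open and shut, and the axes are right-handed (so a half turn about y gives the same grasp; the last joint's range is limited). The gripper opens to 85 mm and grips with 20 to 120 N. Pads are 22 mm wide; open, the fingers measure 114 mm over their backs; the gripper's body (76 mm by 85 mm) begins 54 mm behind the grasp point. The pads swing forward as they close: fully open they stand 13 mm farther back than shut.
Start: joints at [1.127, 0.417, -0.01, 1.614, 0.005, 1.111, -0.053], TCP at [0.244, -0.575, 0.214] pointing down, gripper open.
Joint ranges: [-2.81, 2.81], [-0.39, 2.02], [-1.27, 1.25], [0.06, 2.57], [-1.19, 4.33], [0.19, 2], [-2.82, 2.82]. Speed limits (rad/s): [1.89, 1.89, 2.39, 2.39, 3.01, 3.01, 3.01].

## Interface

Orientations are given as a unit quaternion [x, y, z, w].
In Python, from rig import status, viewer, order gives the robot as it stands.
- The arm moves only by the tool apply_moves, never from a script. Its argument "plan" is a list of rows, each a list of 4 numbers: the shift along the tool's x, y, z in mm, then the turn about the tool's y in degrees. A call has 1 to 12 rows; each row is the pose to reach, as a shift and turn from the pose measured when the call began, along the tool's axes at that moment; what a row does not reach only later rows make up. A row lasts 1/10 s, in which the tool goes at most 50 mm and 8.59 degrees, less where a joint would pass 70% of its speed; a pose out of reach is approached as far as the arm can. A call with a gripper value outside its range is refused whole. "hand" is the finger opening in mm, from 0 to 85.4, set as the call begins (left out, the last holds). The fingers move at their own pace and stop on an object; "newtons" is the grip in N (left out, the last holds). Time passes only in rows, so rows that repeat a pose let the fingers close. It gives the time, the measured TCP pose, the force and the opening at its end, in the units of the state.
- status.state(): the state, without advancing time (a new reading comes with each control period).
- viewer.grab_frame(name): name is "scene" or "top" or "wrist"; returns (picture, depth): 384x512x3 uint8, blue, green, red; 384x512 float32, m along the optical axis (not along the pixel's ray), 0 where there is no reading.
- viewer.calibration(name): a dict with "mtx" (3x3 intrinsics, pixels), "R" (3x3) and "t" (3): a world point X has camera coordinates R X + t. Camera axes: x right, y down, z forward; pixel columns grow to the right and rows downward; lengths in m; the calibration is good to about 2 mm. The wrist camera is an equidistant fisheye: a pixel r from the principal point sees the ray r / f radians off the axis. A picture is of the moment at which its call begins: read the wrist's pose just before it. calibration takes no time and is no camera call; for the wrist camera it gives the pose at the moment of the call.
- order.hand_in(): hands the job in, once; it reports no verdict.
Trained networks look in the newest picture that a camera, given by its name, has taken for a name from the list of things; names that differ only in an ending like _2 or _b are one class to them, and where a whole thing is asked for, a point or a joint stands for the part that bears it (a point fixed in the world has none). Each returns a list of dicts, best first, with "p" (0 to 1); they miss things now and then, are a little off and sometimes report something else, mostly with a low value. They report only what shows in the picture. A call takes as long as a camera call. They do not tell look-alikes from the thing itself.
- viewer.look_for(camera, label): "xy" ([column, row] in pixels, amid what is visible of it).
- viewer.cut_out(camera, label): "pixels" (384x512 bool, what is visible of it) and "xy" ([column, row] in pixels, amid what is visible of it).
- viewer.place_of(camera, label): "xy" ([column, row] in pixels: a listed point, or the origin of a listed thing).
The state is a dict: "t": time; "q": joint angles; "qd": joint speeds; "joint_torque": joint torques, N m; "ee_pos": TCP position; "eef_rot": TCP orientation; "force": force on the tool from outside, world axes, zero at the start; "moment": the same for the moment, N m; "gripper_width": finger opening in m.
Only numpy, scipy, OpenCV 4.12 (cv2) and the standard library are available. Lean on these libraries where they do the work, as an engineer would, in place of code of your own. Each camera call takes 0.05 s, during which the arm holds its last target. There are 200 camera calls.

## Working session

There is one attempt and no reset: what is moved stays moved. The work goes in short steps, Python scripts to look and compute and a tool call to move; the robot and the scene stay as the last step left them, time stands still between calls to the robot, and variables do not carry over. Pictures are saved under pics/ and viewed, about 8 in all and at most 12, crops included, and the job is handed in when it is done.

Besides the shell and the picture viewer there is one more tool, called after "Request:" as a command line: name --pt "numbers of a row" for each row, then --argument value for the rest. apply_moves: Moves the arm, as the interface text tells. Its arguments: {"type":"object","properties":{"plan":{"type":"array","items":{"type":"array","items":{"type":"number"}}},"hand":{"type":"number"},"newtons":{"type":"number"}},"required":["plan"]}

```bash
mkdir -p pics; ls
cat > h.py <<'E'
import numpy as np, cv2
from rig import status, viewer, order
from scipy.spatial.transform import Rotation as Ro
def snap(n,f=None):
    p,d=viewer.grab_frame(n)
    if f: cv2.imwrite('pics/'+f,p)
    return p,d,viewer.calibration(n)
def world(c,uv,z):  # z: depth
    K=np.array(c['mtx']);R=np.array(c['R']);t=np.array(c['t'])
    uv=np.atleast_2d(uv); z=np.broadcast_to(z,len(uv))
    X=np.c_[(uv[:,0]-K[0,2])/K[0,0]*z,(uv[:,1]-K[1,2])/K[1,1]*z,z]
    return (X-t)@R
def onplane(c,uv,h):
    a=world(c,uv,1.0);R=np.array(c['R']);t=np.array(c['t']);o=-R.T@t
    d=a-o; return o+d*((h-o[2])/d[:,2:3])
E
python3 - <<'E'
from h import *
s=status.state();print({k:np.round(v,3).tolist() for k,v in s.items()})
ims=[]
for n in['scene','top']:
    p,d,c=snap(n);ims.append(p);print(n,np.round(c['R'],2).tolist(),np.round(c['t'],2))
    np.savez(n+'.npz',p=p,d=d,**c)
    for l in['fob','stand','bar','hinge']:
        for r in viewer.place_of(n,l)[:4]:
            u,v=np.round(r['xy']).astype(int);
            h=dict(fob=0,stand=0,bar=.01,hinge=.15)[l]
            print(n,l,np.round(r['xy'],1),round(r['p'],2),np.round(onplane(c,r['xy'],h),3))
cv2.imwrite('pics/a.png',ims[0]);cv2.imwrite('pics/b.png',ims[1])
E
```

```text
pics
{'t': 0.0, 'q': [1.127, 0.418, -0.01, 1.614, 0.005, 1.111, -0.053], 'qd': [0.002, -0.0, -0.0, -0.001, 0.001, -0.001, 0.001], 'joint_torque': [-0.0, -86.444, 0.679, -43.489, 0.019, 0.008, -0.0], 'ee_pos': [0.244, -0.575, 0.213], 'eef_rot': [-0.141, 0.693, -0.692, 0.141], 'force': [-0.624, -0.53, 0.104], 'moment': [-0.02, -0.0, 0.024], 'gripper_width': 0.085}
scene [[0.76, 0.65, -0.01], [0.36, -0.42, -0.83], [-0.54, 0.63, -0.55]] [-0.39 -0.09  1.54]
scene fob [186.9 276.8] 0.77 [[ 0.528 -0.284 -0.   ]]
scene stand [314.8 199. ] 0.85 [[0.581 0.208 0.   ]]
scene stand [253.9 148.6] 0.83 [[0.213 0.337 0.   ]]
scene bar [203.6 290.5] 0.65 [[ 0.601 -0.294  0.01 ]]
scene hinge [255.7 111.9] 0.87 [[0.217 0.344 0.15 ]]
scene hinge [313.9 157.9] 0.86 [[0.571 0.198 0.15 ]]
top [[-0.01, -1.0, 0.02], [-1.0, 0.01, -0.06], [0.06, -0.02, -1.0]] [-0.01  0.5   1.04]
top fob [347.2 190.1] 0.7 [[ 0.516 -0.285  0.   ]]
top stand [137.9 294.6] 0.86 [[0.215 0.331 0.   ]]
top stand [181.6 172.6] 0.67 [[0.57  0.208 0.   ]]
top bar [350. 166.] 0.48 [[ 0.587 -0.293  0.01 ]]
top hinge [117.  309.5] 0.86 [[0.21  0.337 0.15 ]]
top hinge [172.6 163.6] 0.71 [[0.574 0.203 0.15 ]]
```

View pics/a.png

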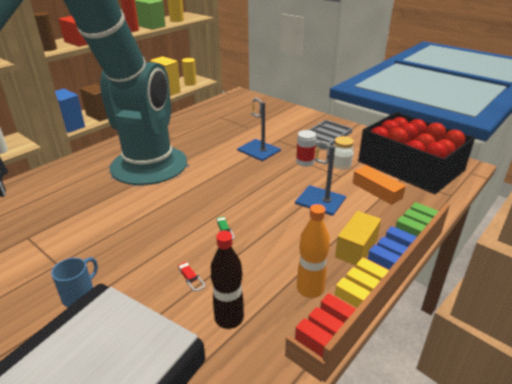

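View pics/b.png

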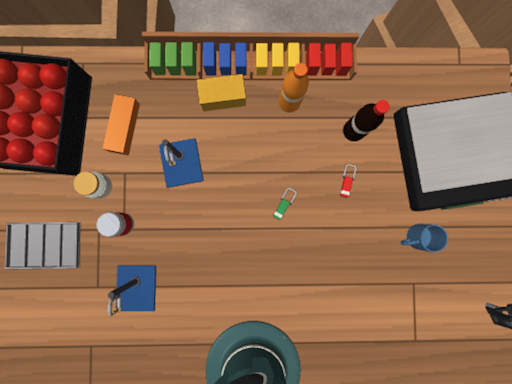

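Candidate stands are at scene px (315,199) / top (181,165) and at scene px (254,149) / top (137,290). The first has y≈0.21 and the second y≈0.34, so the first is farther to the robot's right and is the one meant. The red fob is at top (348,182); the green one at (284,204) stays put. Next I measure yaws and enlarge the crop.

Run:
```python
from h import *
T=np.load('top.npz');S=np.load('scene.npz')
def pts(D,m):
    v,u=np.nonzero(m&(D['d']>0)); return world(D,np.c_[u,v],D['d'][v,u])
for D,n,box in[(T,'top',(140,120,220,200)),(S,'scene',(280,175,360,220))]:
    p=D['p'].astype(int);b,g,r=p[...,0],p[...,1],p[...,2]
    m=(b>90)&(b>r+50)&(b>g+30);k=np.zeros_like(m);k[box[1]:box[3],box[0]:box[2]]=1;m&=k
    P=pts(D,m);P=P[(P[:,2]<.03)]
    rc=cv2.minAreaRect((P[:,:2]*1000).astype(np.float32));print(n,'base',rc,np.median(P[:,2]))
    W=pts(D,k.astype(bool) if n=='top' else np.pad(np.ones((90,70),bool),((120,174),(285,157))))
    for lo,hi in[(.05,.13),(.14,.175),(.175,.189),(.19,.23)]:
        q=W[(W[:,2]>lo)&(W[:,2]<hi)&(np.hypot(W[:,0]-.585,W[:,1]-.21)<.08)];print(lo,hi,len(q),np.round(np.median(q,0),3) if len(q) else'', np.round(q[:,:2].min(0),3) if len(q) else'',np.round(q[:,:2].max(0),3) if len(q) else'')
p=T['p'].astype(int);m=(p[...,2]>150)&(p[...,1]<60)&(p[...,0]<60);k=np.zeros_like(m);k[160:205,330:365]=1
P=pts(T,m&k);rc=cv2.minAreaRect((P[:,:2]*1000).astype(np.float32));print('fob red',rc,np.median(P[:,2]))
big=np.hstack([cv2.resize(T['p'][125:205,140:220],(390,390),interpolation=2),cv2.resize(T['p'][145:215,315:385],(390,390),interpolation=2)])
cv2.imwrite('pics/c.png',big)
```

```text
top base ((598.9434814453125, 208.34133911132812), (127.01654815673828, 106.6656723022461), 10.555097579956055) 0.0131563934217576
0.05 0.13 39 [0.614 0.208 0.091] [0.61  0.205] [0.62  0.217]
0.14 0.175 87 [0.595 0.207 0.149] [0.568 0.197] [0.622 0.215]
0.175 0.189 14 [0.606 0.207 0.184] [0.571 0.201] [0.623 0.21 ]
0.19 0.23 101 [0.601 0.208 0.203] [0.571 0.201] [0.625 0.22 ]
scene base ((602.370361328125, 206.2132568359375), (125.93362426757812, 109.0898208618164), 10.21149730682373) 0.011826313665857202
0.05 0.13 118 [0.623 0.206 0.091] [0.613 0.199] [0.63  0.216]
0.14 0.175 135 [0.611 0.204 0.154] [0.571 0.194] [0.629 0.216]
0.175 0.189 41 [0.614 0.206 0.181] [0.573 0.199] [0.628 0.217]
0.19 0.23 79 [0.604 0.205 0.2  ] [0.572 0.197] [0.629 0.217]
fob red ((524.662841796875, -277.64227294921875), (25.079423904418945, 60.34873580932617), 74.03960418701172) 0.020749243139652904
```

View pics/c.png

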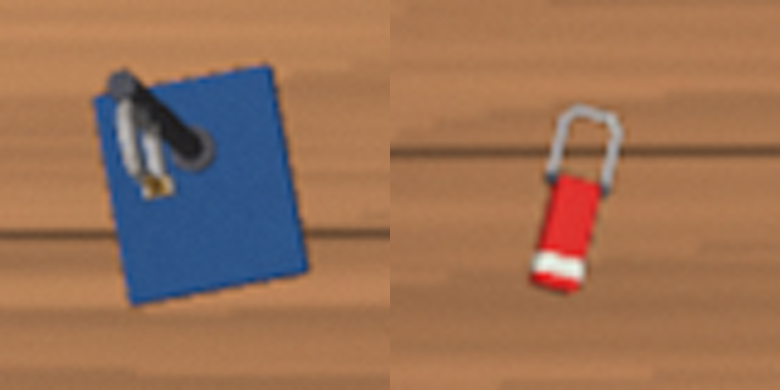

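Crop: the left panel shows the stand with the brass gate at (155,185) facing -x world, post behind. The right panel shows the red fob with the white band at (558,268) and its loop toward +x at (593,110). Stand yaw is ≈10.4° and the hinge is at ≈(0.576, 0.203).

```bash
cat >> h.py <<'E'
def rel(pos,yaw):
    """row for TCP at pos (None=keep) with the fob axis (world yaw, deg) along the tool's +-x (nearer one)"""
    s=status.state();R=Ro.from_quat(s['eef_rot']).as_matrix();p=np.array(s['ee_pos'])
    d=R.T@(np.array(pos)-p)*1000
    f=np.array([np.cos(np.radians(yaw)),np.sin(np.radians(yaw)),0]);l=R.T@f
    a=np.degrees(np.arctan2(-l[2],l[0]))  # turn about y taking x to l
    if a>90:a-=180
    if a<-90:a+=180
    return np.round(d,1),round(a,1),np.round(R,3).tolist()
E
python3 - <<'E'
from h import *
print(rel([.50,-.27,.20],-14))
T=np.load('top.npz')
for l in['cola','juice','mug','can','jar','tea']:
    viewer.grab_frame('top') if l=='cola' else 0
    for r in viewer.place_of('top',l)[:1]:print(l,np.round(onplane(T,r['xy'],0),3),r['p'])
E
```

```text
(array([-354.6,   13.9, -180.9]), np.float64(37.0), [[-0.92, -0.0, 0.391], [-0.391, 0.0, -0.92], [0.0, -1.0, -0.0]])
cola [[ 0.372 -0.492  0.   ]] 0.42
juice [[ 0.783 -0.112  0.   ]] 0.56
mug [[ 0.381 -0.492  0.   ]] 0.96
can [[0.429 0.381 0.   ]] 0.72
jar [[0.527 0.439 0.   ]] 0.97
tea [[0.799 0.079 0.   ]] 0.66
```

Request:
apply_moves --pt "-30 0 -15 3" --pt "-60 0 -30 6" --pt "-95 2 -48 10" --pt "-130 4 -66 14" --pt "-165 6 -84 18" --pt "-200 8 -102 22" --pt "-235 10 -120 26" --pt "-270 12 -138 30" --pt "-305 14 -155 33" --pt "-335 14 -170 35" --pt "-355 14 -181 37" --pt "-355 14 -181 37" --hand 85 --newtons 60

```text
t: 2.05
ee_pos: [0.5024, -0.2666, 0.2]
eef_rot: [0.085, 0.702, -0.702, -0.085]
force: [0.3, 0.1, -0.3]
gripper_width: 0.0847
```

```bash
cat >> h.py <<'E'
def fish(c,uv,h):
    K=np.array(c['mtx']);R=np.array(c['R']);t=np.array(c['t']);uv=np.atleast_2d(uv)
    a=np.c_[(uv[:,0]-K[0,2])/K[0,0],(uv[:,1]-K[1,2])/K[1,1]];r=np.maximum(np.hypot(*a.T),1e-9)
    d=np.c_[a*(np.sin(r)/r)[:,None],np.cos(r)]@R;o=-R.T@t
    return o+d*((h-o[2])/d[:,2:3])
E
python3 - <<'E'
from h import *
s=status.state();print(s['ee_pos'],s['t'],np.round(s['q'],2))
p,d,c=snap('wrist','d.png')
a=viewer.place_of('wrist','fob');b=viewer.place_of('wrist','bar')
for r in a[:2]:print('fob',r['xy'],r['p'],fish(c,r['xy'],0))
for r in b[:2]:print('bar',r['xy'],r['p'],fish(c,r['xy'],.01))
m=viewer.cut_out('wrist','fob')
for r in m[:2]:print(r['xy'],r['p'],r['pixels'].sum())
q=p.astype(int);k=(q[...,2]>150)&(q[...,1]<70)&(q[...,0]<70);n,L,st,ce=cv2.connectedComponentsWithStats(k.astype(np.uint8))
for i in np.argsort(-st[1:,4])[:2]+1:
    v,u=np.nonzero(L==i);P=fish(c,np.c_[u,v],.02);print(st[i],cv2.minAreaRect((P[:,:2]*1000).astype(np.float32)))
E
```

```text
[ 0.50244746 -0.26659264  0.19996698] 2.05 [ 0.5   0.33 -0.08  1.77  0.03  1.04 -1.4 ]
fob [255.4, 138.0] 0.83 [[ 0.52376419 -0.27799666  0.        ]]
[256.9, 132.5] 0.82 1556
[249 117  21  36 714] ((529.6631469726562, -283.4393005371094), (22.90960693359375, 40.963680267333984), 76.0913314819336)
[249 162  20   5  77] ((495.8814697265625, -274.77703857421875), (22.357297897338867, 4.846399784088135), 76.2143783569336)
```

View pics/d.png

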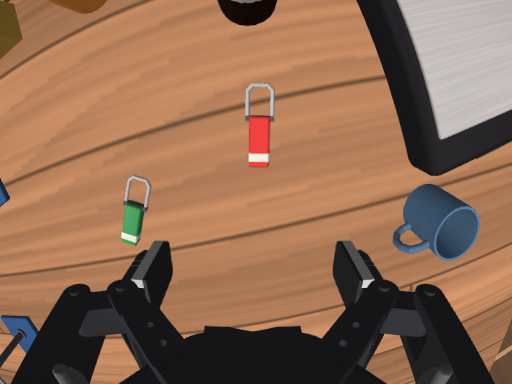

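Wrist view: the red fob is at (259,140) with its loop up at (259,90). The green fob is at (133,215), well clear. The yaw of ≈-14° is confirmed.

Run:
```python
from h import *
print(rel([.519,-.2795,.026],-14)[:2])
```

```text
(array([-20.9, 174. ,   3.8]), np.float64(-0.0))
```

Request:
apply_moves --pt "-10 20 2 0" --pt "-21 50 4 0" --pt "-21 80 4 0" --pt "-21 110 4 0" --pt "-21 135 4 0" --pt "-21 155 4 0" --pt "-21 168 4 0" --pt "-21 173 4 0" --pt "-21 173 4 0" --pt "-21 173 4 0"

```text
t: 3.25
ee_pos: [0.5195, -0.2802, 0.0279]
eef_rot: [-0.087, -0.702, 0.702, 0.086]
force: [0.2, 0.8, 0.8]
gripper_width: 0.0852
```

Request:
apply_moves --pt "0 0 0 0" --pt "0 0 0 0" --pt "0 0 0 0" --pt "0 0 0 0" --pt "0 0 0 0" --pt "0 0 0 0" --pt "0 0 0 0" --pt "0 0 0 0" --hand 15 --newtons 60

```text
t: 4.05
ee_pos: [0.5195, -0.2802, 0.0278]
eef_rot: [-0.087, -0.702, 0.702, 0.086]
force: [0.2, -0.2, -1.1]
gripper_width: 0.015
```

The opening reads 15 mm where the fob is 24 mm wide, so the grasp missed or slipped. I'll look.

Run:
```python
from h import *
p,d,c=snap('wrist');p2,_,_=snap('scene')
cv2.imwrite('pics/e.png',np.hstack([cv2.resize(p[90:300,120:400],(400,300)),cv2.resize(p2[240:315,150:250],(400,300),interpolation=2)]))
s=status.state();print(s['gripper_width'],s['ee_pos'])
```

```text
0.014749595667961815 [ 0.51949029 -0.28021957  0.0278497 ]
```

View pics/e.png

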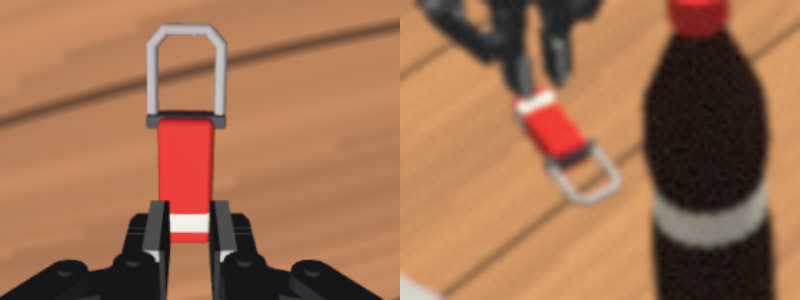

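Run:
```python
from h import *
p,d,c=snap('wrist');K=np.array(c['mtx']);R=np.array(c['R']);t=np.array(c['t'])
def pt(u,v):
    a=np.array([(u-K[0,2])/K[0,0],(v-K[1,2])/K[1,1]]);r=np.hypot(*a)
    z=d[v,u];X=np.r_[a*np.tan(r)/r,1]*z
    return np.round((X-t)@R,4)
for x,y in[(155,206),(160,225),(165,215),(225,206),(220,220),(215,215),(190,240),(190,225),(190,170),(187,122),(187,30)]:
    u,v=120+int(x*.7),90+int(y*.7);print(x,y,pt(u,v))
for r in viewer.place_of('wrist','fob')[:2]:print('fob',r['xy'],r['p'],fish(c,r['xy'],0))
for r in viewer.place_of('wrist','bar')[:2]:print('bar',r['xy'],r['p'],fish(c,r['xy'],.01))
p,d,c=snap('top')
for r in viewer.place_of('top','bar')[:2]:print('bar top',r['xy'],r['p'],onplane(c,r['xy'],.01))
```

```text
155 206 [ 0.5324 -0.2707  0.0533]
160 225 [ 0.5319 -0.2736  0.067 ]
165 215 [ 0.5312 -0.2744  0.0591]
225 206 [ 0.5262 -0.2949  0.0529]
220 220 [ 0.5262 -0.2926  0.0625]
215 215 [ 0.5274 -0.2911  0.0599]
190 240 [ 0.4953 -0.2747  0.0199]
190 225 [ 0.5038 -0.2768  0.0205]
190 170 [ 0.5303 -0.2834  0.0206]
187 122 [ 0.5506 -0.2866  0.0196]
187 30 [ 0.5865 -0.2956  0.0124]
fob [248.3, 208.3] 0.6 [[ 0.52266437 -0.27825482  0.        ]]
bar [255.2, 108.2] 0.66 [[ 0.58723485 -0.2989206   0.01      ]]
bar top [349.1, 164.3] 0.63 [[ 0.59170722 -0.2899906   0.01      ]]
```

Run:
```python
from h import *
p,d,c=snap('wrist');K=np.array(c['mtx']);R=np.array(c['R']);t=np.array(c['t'])
v,u=np.mgrid[0:384,0:512];a=np.stack([(u-K[0,2])/K[0,0],(v-K[1,2])/K[1,1]],-1);r=np.maximum(np.hypot(a[...,0],a[...,1]),1e-9)
X=np.concatenate([a*(np.tan(r)/r)[...,None],np.ones(a.shape[:2]+(1,))],-1)*d[...,None]
W=(X-t)@R
blk=(p.max(-1)<75)|((p.max(-1).astype(int)-p.min(-1)<20))
m=blk&(d>0)&(W[...,2]>.0)&(W[...,2]<.12)&(np.hypot(W[...,0]-.52,W[...,1]+.28)<.06)
Z=W[m];print('wrist',len(Z),np.round(np.percentile(Z[:,2],[0,1,5,20]),3)); 
for i in np.argsort(Z[:,2])[::40][:12]:print(np.round(Z[i],3))
print('cam',-R.T@t)
p,d,c=snap('scene');v,u=np.nonzero(d>0);W=world(c,np.c_[u,v],d[v,u])
m=(np.hypot(W[:,0]-.52,W[:,1]+.28)<.06)&(W[:,2]>.024)&(W[:,2]<.12)
Z=W[m];print('scene',len(Z))
for i in np.argsort(Z[:,2])[::12][:10]:print(np.round(Z[i],3),u[m][i],v[m][i],p[v[m][i],u[m][i]])
print(status.state()['ee_pos'])
```

```text
wrist 16044 [0.001 0.011 0.015 0.082]
[ 0.49  -0.302  0.001]
[ 0.549 -0.298  0.009]
[ 0.55  -0.292  0.01 ]
[ 0.568 -0.278  0.011]
[ 0.576 -0.28   0.011]
[ 0.558 -0.305  0.011]
[ 0.551 -0.289  0.012]
[ 0.568 -0.307  0.012]
[ 0.578 -0.281  0.012]
[ 0.559 -0.302  0.012]
[ 0.553 -0.3    0.012]
[ 0.577 -0.277  0.012]
cam [ 0.59658489 -0.2992955   0.18787348]
scene 524
[ 0.523 -0.295  0.045] 180 265 [157 171 218]
[ 0.521 -0.273  0.051] 186 258 [ 64  90 124]
[ 0.516 -0.272  0.054] 185 256 [ 75 108 149]
[ 0.524 -0.272  0.056] 187 257 [41 45 51]
[ 0.531 -0.265  0.059] 191 256 [76 79 80]
[ 0.526 -0.273  0.062] 187 256 [39 43 47]
[ 0.532 -0.262  0.064] 192 254 [66 79 99]
[ 0.516 -0.27   0.067] 185 252 [ 66  88 118]
[ 0.528 -0.296  0.069] 180 259 [85 87 87]
[ 0.534 -0.276  0.071] 188 255 [51 53 51]
[ 0.51945058 -0.28021904  0.02786715]
```

Both cameras put the fingertips at z≈0.05, about 22 mm above the reported TCP rather than below it. I trust the measurement: open, go lower in steps with force checks, and close again.

Request:
apply_moves --pt "0 0 0 0" --pt "0 0 0 0" --pt "0 0 0 0" --pt "0 0 0 0" --pt "0 0 0 0" --pt "0 8 0 0" --pt "0 16 0 0" --pt "0 22 0 0" --pt "0 22 0 0" --hand 60

```text
t: 5.4
ee_pos: [0.5189, -0.2799, 0.0046]
eef_rot: [-0.086, -0.702, 0.702, 0.087]
force: [-1.2, 0.4, 0.3]
gripper_width: 0.0594
```

Request:
apply_moves --pt "0 5 0 0" --pt "0 10 0 0" --pt "0 15 0 0" --pt "0 19 0 0" --pt "0 19 0 0"

```text
t: 5.9
ee_pos: [0.5185, -0.2797, -0.015]
eef_rot: [0.086, 0.702, -0.702, -0.087]
force: [-0.2, -1.5, 0.2]
gripper_width: 0.0599
```

```bash
cat > tips.py <<'E'
from h import *
def cloud():
    p,d,c=snap('wrist');K=np.array(c['mtx']);R=np.array(c['R']);t=np.array(c['t'])
    v,u=np.mgrid[0:384,0:512];a=np.stack([(u-K[0,2])/K[0,0],(v-K[1,2])/K[1,1]],-1);r=np.maximum(np.hypot(a[...,0],a[...,1]),1e-9)
    X=np.concatenate([a*(np.tan(r)/r)[...,None],np.ones(a.shape[:2]+(1,))],-1)*d[...,None]
    return p,d,(X-t)@R,c
E
python3 - <<'E'
from tips import *
s=status.state();print(s['ee_pos'],s['force'],s['gripper_width'])
p,d,W,c=cloud()
cv2.imwrite('pics/f.png',p)
g=(p.max(-1).astype(int)-p.min(-1)<25)&(d>0)
for side in(-1,1):
    y=(W[...,1]+.28)*side
    m=g&(y>.015)&(y<.06)&(abs(W[...,0]-.525)<.025)&(W[...,2]>.002)&(W[...,2]<.1)
    Z=W[m];print(side,len(Z),np.round(np.percentile(Z[:,2],[0,1,3,10,30]),3),np.round(Z[np.argsort(Z[:,2])[:60:20]],3).tolist())
E
```

```text
[ 0.51851754 -0.27969273 -0.01504201] [-0.23041248 -1.46954654  0.21192051] 0.05994933539321182
-1 10985 [0.008 0.013 0.016 0.034 0.061] [[0.549, -0.297, 0.008], [0.504, -0.307, 0.01], [0.509, -0.308, 0.011]]
1 11412 [0.008 0.015 0.02  0.038 0.062] [[0.531, -0.252, 0.008], [0.533, -0.252, 0.01], [0.532, -0.252, 0.012]]
```

Request:
apply_moves --pt "0 0 0 0" --pt "0 0 0 0" --pt "0 0 0 0" --pt "0 0 0 0" --pt "0 0 0 0" --pt "0 0 0 0" --pt "0 0 0 0" --hand 15 --newtons 60

```text
t: 6.65
ee_pos: [0.519, -0.2799, -0.0143]
eef_rot: [-0.086, -0.702, 0.702, 0.087]
force: [-0.2, -0.3, 5.0]
gripper_width: 0.023
```

Request:
apply_moves --pt "0 -5 0 0" --pt "0 -20 0 0" --pt "0 -45 0 0" --pt "0 -75 0 0" --pt "0 -105 0 0" --pt "0 -135 0 0" --pt "0 -165 0 0" --pt "0 -195 0 0" --pt "0 -200 0 0" --pt "0 -200 0 0"

```text
t: 7.65
ee_pos: [0.5194, -0.2801, 0.1874]
eef_rot: [-0.087, -0.701, 0.702, 0.086]
force: [-0.6, 0.0, -1.2]
gripper_width: 0.0228
```

Run:
```python
from tips import *
s=status.state();p0=np.array(s['ee_pos']);R=Ro.from_quat(s['eef_rot']).as_matrix();print(p0,s['force'])
p,d,W,c=cloud();cv2.imwrite('pics/g.png',p)
T=(W-p0)@R*1000
q=p.astype(int);m=(q[...,2]>140)&(q[...,1]<80)&(q[...,0]<80)&(d<.35)&(d>0)&(abs(T[...,2])<20)
Z=T[m];print('red',len(Z),np.round(np.percentile(Z,[1,50,99],axis=0),1).tolist())
m=(q.max(-1)-q.min(-1)<30)&(q.max(-1)>90)&(d>0)&(abs(T[...,2])<7)&(T[...,0]<-40)&(T[...,0]>-90)&(abs(T[...,1]+20)<35)
Z=T[m];print('bar',len(Z),np.round(np.percentile(Z,[1,25,50,75,99],axis=0),1).tolist())
for zz in(-6,0,6):
    k=abs(Z[:,2]-zz)<2;print(zz,np.round(np.median(Z[k],0),1) if k.any() else'')
for r in viewer.place_of('wrist','bar')[:1]:print(r)
```

```text
[ 0.51940912 -0.28009076  0.18741486] [-0.55090568  0.03913585 -1.158905  ]
red 4078 [[-32.7, -34.1, -11.6], [-12.6, -32.7, -0.3], [24.8, -30.4, 10.9]]
bar 318 [[-71.7, -26.7, -7.0], [-70.8, -25.4, -3.4], [-69.7, -24.9, 0.2], [-68.6, -24.5, 3.6], [-67.5, -23.0, 6.9]]
-6 [-69.9 -25.   -5.6]
0 [-69.5 -24.8   0.2]
6 [-69.7 -24.9   5.5]
{'xy': [252.8, 113.6], 'p': 0.97}
```

View pics/g.png

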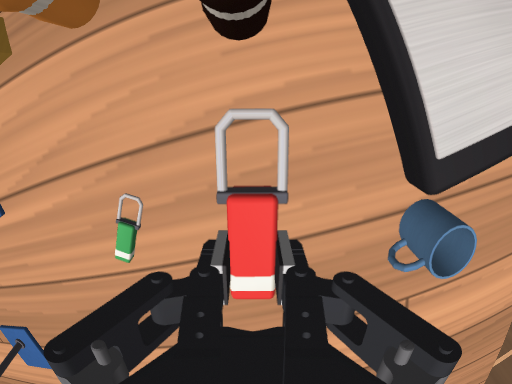

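The fob is firmly held and straight, with the bar 69.7 mm ahead of the TCP along -x and ≈23 mm above it. On to the stand.

Run:
```python
from h import *
print(rel([.4632,.1823,.1870],10.4)[:2])
```

```text
(array([ 165.8,   -1.6, -434.8]), np.float64(-24.4))
```

Request:
apply_moves --pt "5 0 -12 -1" --pt "16 0 -40 -3" --pt "32 0 -82 -5" --pt "48 0 -125 -7" --pt "64 0 -168 -10" --pt "81 0 -212 -12" --pt "98 0 -256 -15" --pt "114 0 -300 -17" --pt "130 0 -342 -20" --pt "146 0 -382 -22" --pt "158 0 -415 -24" --pt "165 0 -432 -24.4"

```text
t: 8.95
ee_pos: [0.4614, 0.1829, 0.1847]
eef_rot: [-0.067, 0.704, -0.704, 0.065]
force: [1.2, -1.3, 0.5]
gripper_width: 0.0224
```

Request:
apply_moves --pt "0 0 0 0" --pt "0 0 0 0" --pt "0 0 0 0"

```text
t: 9.25
ee_pos: [0.4612, 0.1819, 0.1844]
eef_rot: [-0.067, 0.704, -0.704, 0.064]
force: [0.5, -0.3, -0.6]
gripper_width: 0.0225
```

Run:
```python
from tips import *
s=status.state();p0=np.array(s['ee_pos']);R=Ro.from_quat(s['eef_rot']).as_matrix();print(p0,s['force'],rel(p0,10.4)[1])
p,d,W,c=cloud();cv2.imwrite('pics/h.png',p)
for r in viewer.place_of('wrist','hinge')[:2]:print('hinge',r,fish(c,r['xy'],.15))
T=(W-p0)@R*1000; q=p.astype(int); np.savez('w.npz',T=T,W=W,p=p,d=d)
sd=np.array([np.cos(np.radians(10.4)),np.sin(np.radians(10.4))])
# hook tops
m=(d>0)&(np.hypot(W[...,0]-.59,W[...,1]-.205)<.045)&(W[...,2]>.14)
Z=W[m];h=np.array([.576,.203]);e=(Z[:,:2]-h);a=e@sd*1000;b=e@np.array([-sd[1],sd[0]])*1000
print(len(Z),'zmax',np.percentile(Z[:,2],[90,99,100]))
for lo in range(-45,50,5):
    k=(a>=lo)&(a<lo+5)
    if k.sum()>5:print(lo,k.sum(),'b',np.round(np.percentile(b[k],[5,50,95]),1),'z',np.round(np.percentile(Z[k,2],[2,50,98])*1000,1))
```

```text
[0.4611939  0.18193342 0.18435073] [ 0.5081494  -0.31104739 -0.64783695] 0.3
hinge {'xy': [251.0, 40.3], 'p': 0.64} [[0.57327701 0.20395089 0.15      ]]
983 zmax [0.20666332 0.20845397 0.210422  ]
-10 209 b [-4.9  1.3  7.2] z [142.  158.6 196. ]
-5 395 b [-4.9  1.2  7.1] z [151.6 196.9 204.7]
0 274 b [-4.3  1.2  6.5] z [149.3 204.6 208. ]
5 105 b [-2.8  1.7  5.7] z [204. 207. 209.]
```

View pics/h.png

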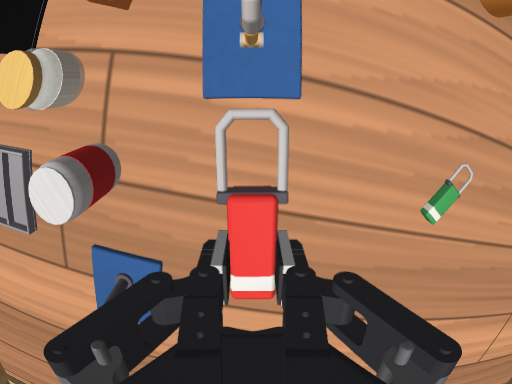

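View: the stand's hook and brass gate are at (251,40), in line with the loop bar at (252,113). The hook's top reads 208 mm, as nominal, and the lateral error is ≈1 mm. I lower to gate height while still 45 mm out.

Request:
apply_moves --pt "0 5 -0.5 0" --pt "0 13 -1 0.3" --pt "0 22 -1.2 0.3" --pt "0 27 -1.2 0.3" --pt "-6 27.4 -1.2 0.3" --pt "-14 27.4 -1.2 0.3" --pt "-20 27.4 -1.2 0.3" --pt "-20 27.4 -1.2 0.3" --pt "-20 27.4 -1.2 0.3"

```text
t: 10.25
ee_pos: [0.481, 0.1868, 0.1572]
eef_rot: [-0.065, 0.704, -0.704, 0.063]
force: [-1.1, -0.9, 0.3]
gripper_width: 0.0225
```

```bash
cat > chk.py <<'E'
from tips import *
sd=np.array([np.cos(np.radians(10.4)),np.sin(np.radians(10.4))]);h=np.array([.576,.203])
def ab(P): e=np.atleast_2d(P)[:,:2]-h; return np.c_[e@sd*1000,e@np.array([-sd[1],sd[0]])*1000,np.atleast_2d(P)[:,2]*1000]
E
python3 - <<'E'
from chk import *
s=status.state();p0=np.array(s['ee_pos']);R=Ro.from_quat(s['eef_rot']).as_matrix();print('tcp',ab(p0),s['force'],rel(p0,10.4)[1])
p,d,W,c=cloud();T=(W-p0)@R*1000;q=p.astype(int)
m=(q.max(-1)-q.min(-1)<30)&(q.max(-1)>90)&(d>0)&(abs(T[...,2])<6)&(T[...,0]<-64)&(T[...,0]>-76)&(abs(T[...,1]+22)<8)
Z=ab(W[m]);print('bar',len(Z),np.round(np.percentile(Z,[5,50,95],axis=0),1).tolist())
m=(d>0)&(np.hypot(W[...,0]-.59,W[...,1]-.205)<.045)&(W[...,2]>.14);Z=ab(W[m]);print('hook')
for lo in range(130,215,8):
    k=(Z[:,2]>=lo)&(Z[:,2]<lo+8)
    if k.sum()>5:print(lo,k.sum(),'a',np.round(np.percentile(Z[k,0],[2,10,50]),1),'b',np.round(np.percentile(Z[k,1],[5,50,95]),1))
p2,d2,c2=snap('scene')
cv2.imwrite('pics/i.png',cv2.resize(p2[120:210,250:370],(800,600),interpolation=2))
v,u=np.nonzero((d2>0));V=ab(world(c2,np.c_[u,v],d2[v,u]));k=(V[:,0]>-32)&(V[:,0]<-14)&(abs(V[:,1])<8)&(V[:,2]>150)&(V[:,2]<205)
print('scene bar',k.sum(),np.round(np.median(V[k],0),1) if k.any() else'')
E
```

```text
tcp [[-96.39866057   1.22893042 157.15626454]] [-1.0522197  -0.92154588  0.34555634] -0.1
bar 277 [[-28.3, -4.3, 181.9], [-26.0, 1.1, 183.4], [-24.2, 6.4, 184.5]]
hook
146 208 a [-7.5 -7.  -5. ] b [-5.5  1.   8.6]
154 36 a [-6.1 -5.7 -4. ] b [-3.3 -0.8  6.3]
162 14 a [-6.4 -6.4 -6.1] b [-1.1  1.8  4.2]
170 20 a [-6.3 -6.3 -6. ] b [-0.8  1.7  4.9]
178 681 a [-29.5 -28.8 -26.5] b [-9.7  1.1 12.5]
186 29 a [-6.5 -6.5 -5.7] b [-2.2  1.1  5.4]
194 227 a [-5.9 -5.5 -3.6] b [-2.5  1.5  5.5]
202 1300 a [-2.3 -0.   7.8] b [-2.2  1.5  5.5]
scene bar 5 [-23.2  -4.7 182.5]
```

View pics/i.png

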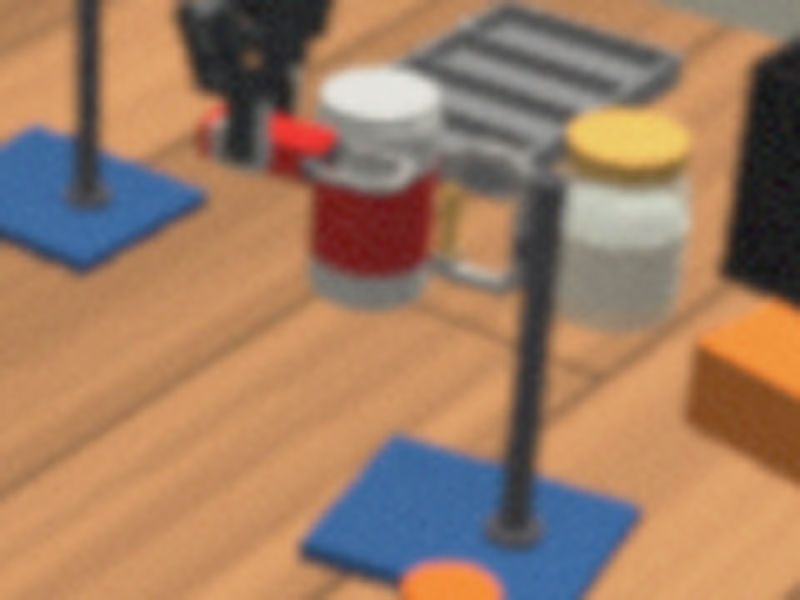

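Scene crop: the loop is at (365,175), in front of the brass gate at (450,220) and below the hook's top. The loop's centre is ≈1 mm high, so I correct that and creep in.

Request:
apply_moves --pt "-4 1 0 0" --pt "-9 1 0 0" --pt "-13 1 0 0" --pt "-13 1 0 0" --pt "-13 1 0 0"

```text
t: 10.85
ee_pos: [0.4935, 0.1891, 0.156]
eef_rot: [-0.065, 0.704, -0.704, 0.062]
force: [-0.0, 0.6, -0.7]
gripper_width: 0.0227
```

Request:
apply_moves --pt "-1 0 0 0" --pt "-2 0 0 0" --pt "-3 0 0 0" --pt "-3 0 0 0"

```text
t: 11.25
ee_pos: [0.4966, 0.1896, 0.1561]
eef_rot: [-0.065, 0.704, -0.704, 0.062]
force: [0.0, -0.2, -1.2]
gripper_width: 0.0224
```

Request:
apply_moves --pt "-1 0 0 0" --pt "-2 0 0 0" --pt "-3 0 0 0" --pt "-3 0 0 0"

```text
t: 11.65
ee_pos: [0.4994, 0.1902, 0.156]
eef_rot: [-0.065, 0.704, -0.704, 0.062]
force: [-3.2, -1.2, 0.6]
gripper_width: 0.0222
```

Request:
apply_moves --pt "-1 0 0 0" --pt "-2 0 0 0" --pt "-3 0 0 0" --pt "-3 0 0 0"

```text
t: 12.05
ee_pos: [0.5024, 0.1907, 0.1559]
eef_rot: [-0.065, 0.704, -0.704, 0.062]
force: [-2.8, -1.1, 1.4]
gripper_width: 0.0223
```

Contact is at TCP along-axis ≈-78.5 mm, so the gate should pass about 27–30 mm later, with the spine at 33.

Request:
apply_moves --pt "-1.5 0 0 0" --pt "-3 0 0 0" --pt "-4.5 0 0 0" --pt "-6 0 0 0" --pt "-7 0 0 0" --pt "-7 0 0 0"

```text
t: 12.65
ee_pos: [0.5091, 0.192, 0.1557]
eef_rot: [-0.065, 0.704, -0.704, 0.062]
force: [-4.6, -0.6, -0.2]
gripper_width: 0.0228
```

Request:
apply_moves --pt "-1.5 0 0 0" --pt "-3 0 0 0" --pt "-4.5 0 0 0" --pt "-6 0 0 0" --pt "-7 0 0 0" --pt "-7 0 0 0"

```text
t: 13.25
ee_pos: [0.5158, 0.1932, 0.1555]
eef_rot: [-0.065, 0.704, -0.704, 0.062]
force: [-6.1, -1.1, 0.6]
gripper_width: 0.0223
```

Request:
apply_moves --pt "-1 0 0 0" --pt "-2 0 0 0" --pt "-3 0 0 0" --pt "-4 0 0 0" --pt "-4 0 0 0"

```text
t: 13.75
ee_pos: [0.52, 0.1939, 0.1557]
eef_rot: [-0.065, 0.704, -0.704, 0.062]
force: [-5.2, -1.2, 3.3]
gripper_width: 0.0226
```

Request:
apply_moves --pt "-0.7 0 0 0" --pt "-1.5 0 0 0" --pt "-2 0 0 0" --pt "-2 0 0 0"

```text
t: 14.15
ee_pos: [0.5228, 0.1945, 0.1562]
eef_rot: [-0.065, 0.704, -0.704, 0.063]
force: [-2.1, -0.3, 6.6]
gripper_width: 0.0227
```

Request:
apply_moves --pt "-0.5 0 0 0" --pt "-1 0 0 0" --pt "-1.5 0 0 0" --pt "-1.5 0 0 0"

```text
t: 14.55
ee_pos: [0.5243, 0.1947, 0.1561]
eef_rot: [-0.065, 0.704, -0.704, 0.063]
force: [-0.5, 0.8, -1.0]
gripper_width: 0.0226
```

Request:
apply_moves --pt "-0.5 0 0 0" --pt "-1 0 0 0" --pt "-1 0 0 0"

```text
t: 14.85
ee_pos: [0.5254, 0.195, 0.1561]
eef_rot: [-0.065, 0.704, -0.704, 0.063]
force: [0.0, -0.1, -1.5]
gripper_width: 0.0224
```

```bash
cat > lk.py <<'E'
import sys
from chk import *
s=status.state();p0=np.array(s['ee_pos']);print('tcp',np.round(ab(p0),1),np.round(s['force'],1),s['t'])
p,d,W,c=cloud()
cv2.imwrite('pics/'+sys.argv[1],cv2.resize(p[0:250,130:380],(600,600),interpolation=2))
E
python3 lk.py j.png
```

```text
tcp [[-51.3   1.2 156.1]] [ 0.  -0.1 -1.5] 14.85
```

View pics/j.png

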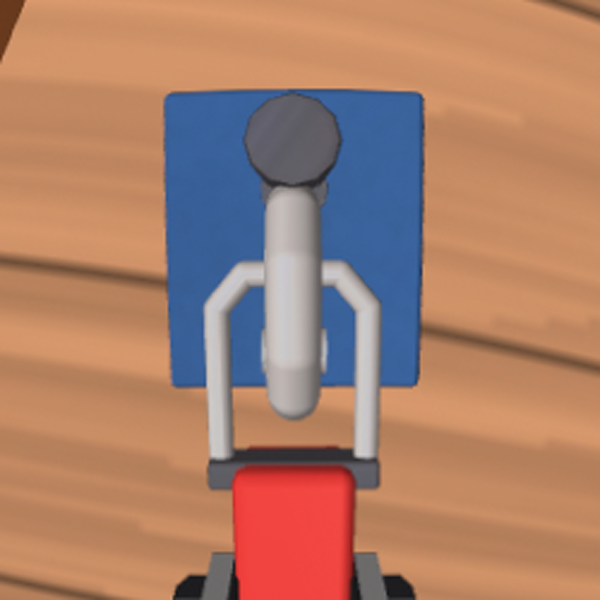

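The force dropped to zero at ≈22 mm inside, and the loop now surrounds the hook rod (image (293,270)). The gate has shut behind it. Pull back gently to feel for it.

Request:
apply_moves --pt "1.5 0 0 0" --pt "3.5 0 0 0" --pt "6 0 0 0" --pt "8 0 0 0" --pt "10 0 0 0" --pt "11 0 0 0" --pt "11 0 0 0"

```text
t: 15.6
ee_pos: [0.5144, 0.193, 0.1562]
eef_rot: [-0.065, 0.704, -0.704, 0.063]
force: [0.6, -0.0, -1.3]
gripper_width: 0.0229
```

Request:
apply_moves --pt "0.5 0 0 0" --pt "1 0 0 0" --pt "1.5 0 0 0" --pt "1.5 0 0 0"

```text
t: 16.0
ee_pos: [0.5129, 0.1927, 0.1561]
eef_rot: [-0.065, 0.704, -0.704, 0.063]
force: [0.6, 0.6, -0.6]
gripper_width: 0.0227
```

Request:
apply_moves --pt "0.3 0 0 0" --pt "0.6 0 0 0" --pt "1 0 0 0" --pt "1 0 0 0"

```text
t: 16.4
ee_pos: [0.5118, 0.1925, 0.1561]
eef_rot: [-0.065, 0.704, -0.704, 0.063]
force: [-0.1, 0.3, -1.7]
gripper_width: 0.0222
```

Request:
apply_moves --pt "0.3 0 0 0" --pt "0.6 0 0 0" --pt "0.6 0 0 0"

```text
t: 16.7
ee_pos: [0.5112, 0.1924, 0.1561]
eef_rot: [-0.065, 0.704, -0.704, 0.063]
force: [-0.0, -0.2, 0.1]
gripper_width: 0.0226
```

Request:
apply_moves --pt "0.3 0 0 0" --pt "0.6 0 0 0" --pt "0.6 0 0 0"

```text
t: 17.0
ee_pos: [0.5108, 0.1923, 0.1562]
eef_rot: [-0.064, 0.705, -0.704, 0.063]
force: [1.7, 0.9, -1.6]
gripper_width: 0.0228
```

Request:
apply_moves --pt "0.3 0 0 0" --pt "0.5 0 0 0" --pt "0.5 0 0 0"

```text
t: 17.3
ee_pos: [0.5105, 0.1923, 0.1563]
eef_rot: [-0.064, 0.705, -0.704, 0.063]
force: [3.9, 0.8, -1.3]
gripper_width: 0.0226
```

The gate holds at 6–7 mm. Raise the pull gradually.

Request:
apply_moves --pt "0.3 0 0 0" --pt "0.6 0 0 0" --pt "0.6 0 0 0"

```text
t: 17.6
ee_pos: [0.5103, 0.1922, 0.1564]
eef_rot: [-0.064, 0.705, -0.704, 0.063]
force: [5.5, 0.9, -2.3]
gripper_width: 0.0225
```

Request:
apply_moves --pt "0.4 0 0 0" --pt "0.8 0 0 0" --pt "0.8 0 0 0"

```text
t: 17.9
ee_pos: [0.5101, 0.1922, 0.1566]
eef_rot: [-0.063, 0.705, -0.704, 0.064]
force: [8.8, 2.1, -2.2]
gripper_width: 0.0229
```

Request:
apply_moves --pt "0.7 0 0 0" --pt "0.7 0 0 0" --pt "0.7 0 0 0" --pt "0.7 0 0 0" --pt "0.7 0 0 0"

```text
t: 18.4
ee_pos: [0.5103, 0.1922, 0.157]
eef_rot: [-0.063, 0.705, -0.704, 0.064]
force: [7.0, 0.3, -0.6]
gripper_width: 0.0222
```

Request:
apply_moves --pt "0.7 0 0 0" --pt "0.7 0 0 0" --pt "0.7 0 0 0" --pt "0.7 0 0 0"

```text
t: 18.8
ee_pos: [0.5103, 0.1921, 0.1573]
eef_rot: [-0.062, 0.705, -0.703, 0.065]
force: [8.7, 1.6, -1.0]
gripper_width: 0.0223
```

Request:
apply_moves --pt "0.8 0.3 0 0" --pt "0.9 0.5 0 0" --pt "0.9 0.5 0 0" --pt "0.9 0.5 0 0"

```text
t: 19.2
ee_pos: [0.5103, 0.1922, 0.1572]
eef_rot: [-0.061, 0.705, -0.703, 0.065]
force: [8.3, 1.2, -2.4]
gripper_width: 0.0227
```

Request:
apply_moves --pt "0.85 0.5 0 0" --pt "0.85 0.5 0 0" --pt "0.85 0.5 0 0" --pt "0.85 0.5 0 0" --pt "0.85 0.5 0 0" --pt "0.85 0.5 0 0" --pt "0.85 0.5 0 0" --pt "0.85 0.5 0 0"

```text
t: 20.0
ee_pos: [0.5103, 0.1921, 0.157]
eef_rot: [-0.061, 0.705, -0.703, 0.066]
force: [8.6, 0.6, -0.6]
gripper_width: 0.0225
```

A little firmer, for a clear 10 N hold.

Request:
apply_moves --pt "0.9 0.3 0 0" --pt "1.0 0.3 0 0" --pt "1.0 0.3 0 0"

```text
t: 20.3
ee_pos: [0.5102, 0.1922, 0.1571]
eef_rot: [-0.06, 0.706, -0.703, 0.066]
force: [9.3, 2.2, -1.9]
gripper_width: 0.023
```

Request:
apply_moves --pt "1.0 0.3 0 0" --pt "1.0 0.3 0 0" --pt "1.0 0.3 0 0" --pt "1.0 0.3 0 0" --pt "1.0 0.3 0 0" --pt "1.0 0.3 0 0" --pt "1.0 0.3 0 0" --pt "1.0 0.3 0 0"

```text
t: 21.1
ee_pos: [0.5103, 0.1922, 0.1571]
eef_rot: [-0.059, 0.706, -0.703, 0.067]
force: [10.2, 2.5, -3.7]
gripper_width: 0.0225
```

A steady ≈10 N was held for over 0.8 s and the gate stays shut. Now ease off, then lower the loop toward the hook's floor so it doesn't drop when released.

Request:
apply_moves --pt "-1 0 0 0" --pt "-3 0 0 0.4" --pt "-5 0 0 0.8" --pt "-6 0 0 0.8" --pt "-6 0 0 0.8"

```text
t: 21.6
ee_pos: [0.5162, 0.1932, 0.1571]
eef_rot: [-0.054, 0.706, -0.703, 0.062]
force: [-0.3, 0.2, -0.6]
gripper_width: 0.0227
```

Request:
apply_moves --pt "0 3 0 0" --pt "0 7 0 0" --pt "0 11 0 0" --pt "0 14 0 0" --pt "0 16 0 0" --pt "0 16 0 0"

```text
t: 22.2
ee_pos: [0.5162, 0.1933, 0.1407]
eef_rot: [-0.054, 0.706, -0.703, 0.062]
force: [-0.0, -0.2, -0.9]
gripper_width: 0.0227
```

```bash
python3 lk.py k.png
python3 - <<'E'
from chk import *
s=status.state();print('yaw err',rel(s['ee_pos'],10.4)[1])
E
```

```text
tcp [[-60.6   1.3 140.7]] [-0.  -0.2 -0.9] 22.2
yaw err -1.0
```

View pics/k.png

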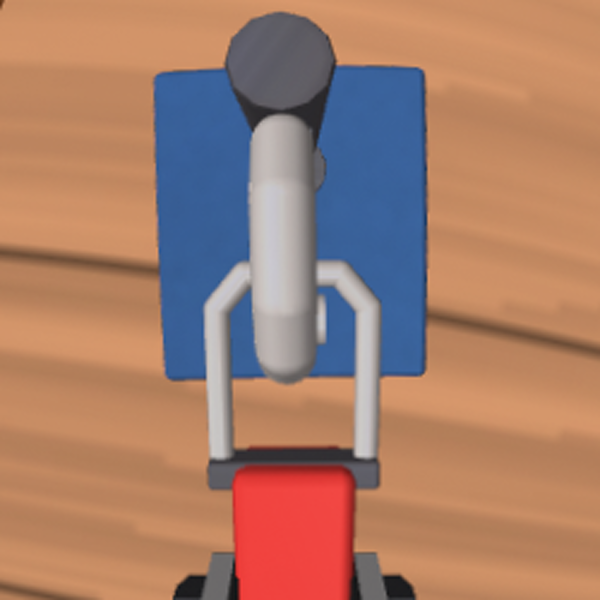

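View: the bar is still inside the hook, with the rod passing through the loop at (285,280). Continue down carefully.

Request:
apply_moves --pt "0 3 0 -0.5" --pt "0 6 0 -1" --pt "0 9 0 -1" --pt "0 12 0 -1" --pt "0 13 0 -1" --pt "0 13 0 -1"

```text
t: 22.85
ee_pos: [0.5163, 0.1934, 0.1278]
eef_rot: [-0.061, 0.706, -0.703, 0.068]
force: [-1.0, 0.3, 0.0]
gripper_width: 0.0223
```

Request:
apply_moves --pt "0 0.7 0 0" --pt "0 1.4 0 0" --pt "0 1.4 0 0" --newtons 25

```text
t: 23.15
ee_pos: [0.5163, 0.1934, 0.1263]
eef_rot: [-0.061, 0.706, -0.703, 0.068]
force: [-0.8, 1.0, -0.3]
gripper_width: 0.0226
```

Request:
apply_moves --pt "0 0.7 0 0" --pt "0 1.4 0 0" --pt "0 1.4 0 0"

```text
t: 23.45
ee_pos: [0.5163, 0.1934, 0.1248]
eef_rot: [-0.061, 0.706, -0.703, 0.068]
force: [-0.5, -0.2, -0.4]
gripper_width: 0.0227
```

Request:
apply_moves --pt "0 0.7 0 0" --pt "0 1.4 0 0" --pt "0 1.4 0 0"

```text
t: 23.75
ee_pos: [0.5163, 0.1933, 0.1233]
eef_rot: [-0.061, 0.706, -0.703, 0.068]
force: [0.0, 0.1, 0.5]
gripper_width: 0.0222
```

Request:
apply_moves --pt "0 0.7 0 0" --pt "0 1.4 0 0" --pt "0 1.4 0 0"

```text
t: 24.05
ee_pos: [0.5164, 0.1934, 0.122]
eef_rot: [-0.061, 0.706, -0.703, 0.068]
force: [-0.3, -0.4, 2.1]
gripper_width: 0.0224
```

Request:
apply_moves --pt "0 0.7 0 0" --pt "0 1.4 0 0" --pt "0 1.4 0 0"

```text
t: 24.35
ee_pos: [0.5165, 0.1935, 0.1208]
eef_rot: [-0.06, 0.706, -0.703, 0.068]
force: [-3.0, -1.1, 6.6]
gripper_width: 0.0227
```

Request:
apply_moves --pt "0 0.7 0 0" --pt "0 1.4 0 0" --pt "0 1.4 0 0"

```text
t: 24.65
ee_pos: [0.5172, 0.1938, 0.1199]
eef_rot: [-0.06, 0.706, -0.702, 0.069]
force: [-0.3, 0.3, 6.2]
gripper_width: 0.0225
```

The bar rests on the hook's floor. Let the fob tilt down a little in a light grip, to soften the swing at release.

Request:
apply_moves --pt "0 0.7 0 0" --pt "0 1.4 0 0" --pt "0 2 0 0" --pt "0 2 0 0" --newtons 20

```text
t: 25.05
ee_pos: [0.5179, 0.1942, 0.1185]
eef_rot: [-0.059, 0.706, -0.702, 0.069]
force: [0.3, 0.5, 6.6]
gripper_width: 0.0227
```

Request:
apply_moves --pt "0 0.7 0 0" --pt "0 1.4 0 0" --pt "0 2 0 0" --pt "0 2.5 0 0"

```text
t: 25.45
ee_pos: [0.5187, 0.1945, 0.1165]
eef_rot: [-0.059, 0.706, -0.702, 0.07]
force: [-0.2, -0.4, 8.2]
gripper_width: 0.0225
```

Force is rising, so I stop there, ease off and let go.

Request:
apply_moves --pt "0 -0.5 0 0" --pt "0 -1 0 0" --pt "0 -1 0 0"

```text
t: 25.75
ee_pos: [0.5188, 0.1946, 0.1176]
eef_rot: [-0.059, 0.706, -0.702, 0.07]
force: [1.3, 0.9, 2.5]
gripper_width: 0.0227
```

Request:
apply_moves --pt "0 0 0 0" --pt "0 0 0 0" --pt "0 0 0 0" --pt "0 0 0 0" --pt "0 0 0 0" --pt "0 0 0 0" --pt "0 0 0 0" --pt "0 0 0 0" --pt "0 0 0 0" --pt "0 0 0 0" --hand 75

```text
t: 26.75
ee_pos: [0.5188, 0.1946, 0.1176]
eef_rot: [-0.059, 0.706, -0.702, 0.07]
force: [-0.4, 0.5, 0.1]
gripper_width: 0.0752
```

Run:
```python
from chk import *
s=status.state();print(np.round(ab(s['ee_pos']),1),np.round(s['force'],1))
p,d,c=snap('scene');q,_,_=snap('wrist')
cv2.imwrite('pics/l.png',np.hstack([cv2.resize(p[120:210,270:360],(400,400),interpolation=2),cv2.resize(q[0:300,105:405],(400,400))]))
```

```text
[[-57.8   2.1 117.6]] [-0.4  0.5  0.1]
```

View pics/l.png

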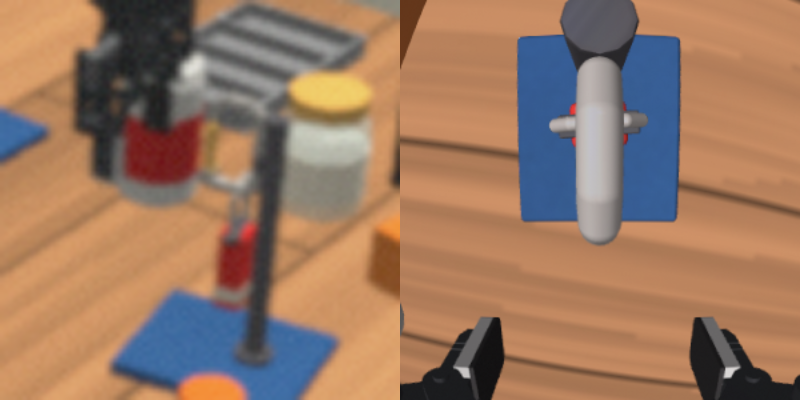

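The fob hangs from the hook's floor (left panel, (237,260)), with the loop on the rod and the brass gate upright at (212,145). Retract backward and up.

Request:
apply_moves --pt "5 0 0 0" --pt "15 0 0 0" --pt "30 -5 0 0" --pt "50 -20 0 0" --pt "65 -45 0 0" --pt "75 -75 0 0" --pt "80 -105 0 0" --pt "80 -130 0 0" --pt "80 -140 0 0" --pt "80 -140 0 0" --pt "80 -140 0 0" --pt "80 -140 0 0"

```text
t: 28.05
ee_pos: [0.4374, 0.1789, 0.255]
eef_rot: [-0.059, 0.706, -0.702, 0.07]
force: [0.3, 0.0, -1.0]
gripper_width: 0.0752
```

Request:
apply_moves --pt "0 0 0 0" --pt "0 0 0 0" --pt "0 0 0 0" --pt "0 0 0 0" --pt "0 0 0 0" --pt "0 0 0 0" --pt "0 0 0 0" --pt "0 0 0 0" --pt "0 0 0 0" --pt "0 0 0 0"

```text
t: 29.05
ee_pos: [0.4374, 0.1789, 0.255]
eef_rot: [-0.059, 0.706, -0.702, 0.07]
force: [-0.1, 0.1, -0.2]
gripper_width: 0.0747
```

Run:
```python
from chk import *
s=status.state();print(s['t'],np.round(s['force'],1))
V=[]
for i in range(2):
    p,d,c=snap('scene');q=p.astype(int)
    k=np.zeros(p.shape[:2],bool);k[165:195,315:332]=1
    m=(q[...,2]>110)&(q[...,1]<60)&(q[...,0]<70)&(d>0)&k;v,u=np.nonzero(m);V=ab(world(c,np.c_[u,v],d[v,u]));print(len(V),np.round(np.median(V,0),1),np.round(V.min(0),1),np.round(V.max(0),1))
cv2.imwrite('pics/m.png',np.hstack([cv2.resize(p[120:210,270:360],(400,400),interpolation=2),cv2.resize(p,(400,300))[:].copy() if 0 else cv2.resize(p,(400,400))]))
```

```text
29.05 [-0.1  0.1 -0.2]
67 [32.  -9.2 91.7] [ 21.2 -18.8  70. ] [ 41.5   8.5 120.3]
65 [ 32.5 -10.5  92.7] [ 21.1 -16.4  70.9] [ 41.4   7.4 114.8]
```

View pics/m.png

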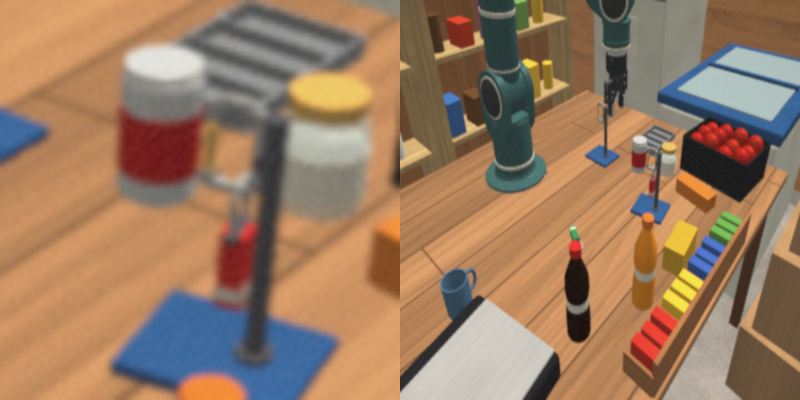

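The fob hangs still and the gate is shut, with the robot clear and everything else in place. Handing in.

```bash
python3 -c "
from rig import order;print(order.hand_in())"
```

```text
the job is handed in; nothing more can be done
None
```

The red fob now hangs from the snap hook on the right-hand stand with the brass gate shut, and I handed the job in at about 29 s of the 72 s allowed.

- **Grasp:** The first close missed, at 15 mm opening on a 24 mm block. Depth from two cameras showed the fingertips about 45 mm higher than the stated tool geometry implied. I opened, went lower and gripped it on the second try. The miss did not move the fob.
- **Insertion:** The loop met the gate at about 3 N, rising to about 6 N along the push and at most about 7 N upward. Then the force dropped to zero when the gate snapped shut.
- **Tug:** The pull-back stopped where the shut gate should stop it. I held about 8–9 N for around 2 s, then about 9.5–10.5 N for a further 0.8 s. The gate held.
- **Release:** I lowered the loop until it met the hook's floor, eased the load and let go. I tried to tilt the fob to soften its swing, but stopped early when the force reached about 8 N.
- **Last checks:** The fob hung still in two frames, the gate stood upright, the robot touched nothing, and the other things I could see looked in place.

No force I read between fob and stand passed about 11 N. I only read force at the end of each move, so a brief peak as the fob swung down after release would not have been measured.

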